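# Clamp a two-part plaster mould shut with a ratchet clamp and hold it

## Task

Close the two-part plaster mould on the moulding board: stand the loose half upright on the board between the clamp's pad and the half fixed at the fence, knobs facing the sockets, and let go of it. Then pump the trigger of the pistol-grip clamp, moving its rod and pad with the trigger alone, until the pad has pushed the seam shut and its spring is clearly compressed but never driven solid, which would crush the plaster. Finish while still holding the trigger squeezed, so that I can tape the closed seam, and leave the pots and the jar round the board undisturbed.

Things in the scene. Friction and masses are not known exactly. Their poses are not given: they have to be found in the camera images.
- board: Plywood board 200x425x18 mm, fixed, with a fence and a blue pistol-grip ratchet clamp. Origin on the bench under the rod's axis; y along the rod, the way it pushes; handle and trigger stick out to -x; z up. Covers x -135..65, y -205..220 mm, top z 18; rod axis x 0, z 53 mm. Clamp frame y -113..-27, x -57..30 mm, top z 72; rod's tail to y -225 mm at most.
- loose_half: Other half, loose, 0.34-0.53 kg, upright on the bench. Origin: underside, where keel and flange meet; z up. Flange 96 wide (x), 95 high, y 0 to parting face at y = 18 mm. Tapered knobs (13 mm wide at root, 6 at tip) stand 9 mm out to +y at (x, z) = (-32, 70), (32, 28) mm. Keel behind: 60 wide (x), y -30..0, full height; grip across it from above.
- keel_grip (a point): Point on the loose half to grip: middle of the 60 mm wide keel, at (0, -14, 70) mm of the loose half; axes as the loose half's. Close the fingers along its x.
- parting_face (a point): Centre of the loose half's parting face, at (0, 18, 50) mm of the loose half; axes as the loose half's.
- socket_face (a point): Centre of the parting face of the fixed half at board (0, 135, 68) mm, 50 mm above the board's top; axes as the board's. White plaster, 96 wide (x), 45 thick (to +y), 95 mm high; the face looks to -y, to the pad. Cavity 32 mm wide, open at the top; sockets 17 mm wide, 13 mm deep at (x, z) = (-32, 20), (32, -22) mm from here. Mould shut: parting_face meets this point.
- rod: Steel push rod with a sawtooth rack, 12 mm thick; slides along the board's y only, pushed by the trigger's pawl. Friction of about 6 N holds it between strokes; a greater clamping load lasts only while the trigger is squeezed.
- rod_slide (a joint): Advance of the rod in m, 0 to 0.080, growing towards the mould. A pump moves it 6 mm (one tooth) if the trigger swings at least 0.26 rad and goes back to rest. The pad's face, unloaded, is at board y = 29 mm + advance.
- pad: Round pressing pad, 46 mm across, rubber faced, on the rod's front end on a coil spring; centre 53 mm above the bench. When pushed on, it gives way along y.
- pad_face (a point): Centre of the pad's rubber face; axes as the board's.
- pad_spring (a joint): Compression of the pad's spring in m: 0 free, 0.012 solid. 4 N per mm; so 4 to 8 mm is a good clamping load of 16 to 32 N.
- trigger: Blue lever, 12 mm thick, 22 mm high (z 42..64 mm), about 105 mm long, in front (+y) of the handle. Turns about an upright pin at board (-42, -66) mm. At rest it leans forward, its middle line running from the pin to board (-132, -26) mm; squeezed home it lies straight along -x.
- trigger_grip (a point): Point on the trigger's middle line, 50 mm from its pin, moves with it; at rest at board (-88, -46, 53) mm.
- trigger_hinge (a joint): Swing of the trigger in rad: 0 at rest, 0.42 squeezed home (towards the handle, -y) on its stop. Spring return: about 4 N to start and 7 N at the stop, 50 mm from the pin. Its pawl, 28 mm from the pin on the other side, pushes the rod forward; it meets a tooth somewhere in the swing, not always at its start.
- handle_grip (a point): Middle of the fixed black handle, board (-90, -88, 53) mm: a bar along x, 16 mm thick (y -96..-80), 24 mm high, x -46..-143 mm. Over handle and resting trigger it is about 61 mm wide here, 42 squeezed; open fingers go down outside both, from above, and close along the board's y.
- blue_pot: Blue round pot, 81 mm across, 92 mm high, bystander; origin at the centre of its underside.
- cream_pot: Cream pot with a narrow neck, 74 mm across, 77 mm high, bystander; origin at the centre of its underside.
- glaze_jar: White lidded plastic glaze jar with a blue-grey band, 68 mm across, 99 mm high, bystander; origin at the centre of its underside.

How it is judged:
On the way, in this order (a step that is already met when the one before it is completed fails the run):
1. the loose half stands released on the board in front of the fixed half, knobs towards the sockets (x of parting_face in the frame of socket_face between -0.008 and 0.008 m and y of parting_face in the frame of socket_face above -0.045 m and z of parting_face in the frame of socket_face between -0.004 and 0.004 m and angle between loose_half's own z axis and vertical below 0.1 rad and angle between the y axis of loose_half and the y axis of socket_face, either way round below 0.2 rad and contact force between the fingers and loose_half below 0.1 N and contact force between pad and loose_half below 2 N), for 0.2 s.
2. the trigger, worked by the fingers, has driven the pad up to the loose half and presses it (contact force between pad and loose_half above 3 N and contact force between the fingers and trigger above 1 N), for 0.1 s.
At the end, for the whole second after the job is handed in: Seam shut (faces within 3 mm, sideways 5, height 4 mm, parallel within 0.05 rad); pad presses the loose half with 9 to 46 N, its spring under 11.5 mm compressed; fingers still hold the trigger squeezed (over 2 N, over 0.03 rad) and do not touch the mould, which is at rest (y of parting_face in the frame of socket_face above -0.003 m and x of parting_face in the frame of socket_face between -0.005 and 0.005 m and z of parting_face in the frame of socket_face between -0.004 and 0.004 m and angle between the y axis of loose_half and the y axis of socket_face, either way round below 0.05 rad and contact force between pad and loose_half between 9 and 46 N and value of joint pad_spring below 0.0115 m and value of joint trigger_hinge above 0.03 rad and contact force between the fingers and trigger above 2 N and contact force between each of the arm, the fingers and loose_half below 0.5 N and linear speed of loose_half below 0.01 m/s); the arm keeps its last pose, push and grip.
It fails at once if the plaster is crushed: the pad presses with more than 60 N (contact force between pad and loose_half above 60 N).
It fails at once if the pad's spring is driven solid (value of joint pad_spring above 0.0119 m).
It fails at once if the rod or pad is pushed by the robot directly (contact force between any of the fingers, the arm and rod above 5 N).
It fails at once if a pot or the jar is disturbed (distance of any of blue_pot, cream_pot, glaze_jar from where it was at the start of the episode above 0.02 m).
It also fails if it takes over 72 s, if anything falls off the work surface, if the arm or the gripper's body presses on something with over 40 N, if the wrist force passes 120 N, or if a joint passes its speed limit or range.

## Robot

A 6-joint arm with a two-finger parallel gripper is mounted at the origin on a cart in front of the work surface, level with it; the furniture and walls round the work are solid. World frame = base frame: x ahead of the robot, y to its left, z up, the work surface at z = 0. Lengths are in m, angles in rad, forces in N, time in s.
With the tool pointing down it reaches from about 0.25 to 0.775 m from the base axis. Payload 4 kg.
Tool frame: the origin (TCP) lies at the very end of the fingers, on their centre line; the grasp point (between the pads) lies 19 mm behind it (robot.tcp_to_grasp is the distance from the TCP to the grasp point, in m); z points along the fingers, y is the line along which they close (so a half turn about z gives the same grasp; the last joint's range is limited). The gripper opens to 94 mm and grips with 3 to 60 N. Pads are 16 mm wide; open, the fingers measure 119 mm over their backs; the gripper's body (75 mm by 177 mm) begins 78 mm behind the grasp point.
Start: joints at [-1.213, 0.087, 1.371, -0, 1.684, -0.103], TCP at [0.245, -0.493, 0.206] pointing down, gripper open.
Joint ranges: [-3.1, 3.1], [-0.76, 2.03], [0.27, 2.55], [-1.08, 4.22], [0.17, 2.65], [-2.57, 2.57]. Speed limits (rad/s): [2.79, 2.79, 3.14, 3.14, 3.14, 3.14].

## Interface

Orientations are given as [roll, pitch, yaw] about the fixed x, y, z axes, in that order (R = Rz(yaw) Ry(pitch) Rx(roll)).
In Python, from bench import robot gives the robot as it stands.
- The arm moves only by the shell command python3 nudge.py 'ROWS'. ROWS is rows parted by semicolons, their numbers by spaces, 1 to 20 of them, each of 5 numbers: the finger opening in m, then dx, dy, dz in m, then a turn about the tool's z in rad; each row shifts and turns the commanded pose from where the row before left it, along the tool's axes as they then stand; what a row does not reach is not made up. A row lasts 1/12 s, in which the tool goes at most 0.0417 m and 0.125 rad, less where a joint would pass 70% of its speed; a pose out of reach is approached as far as the arm can. The fingers move at their own pace and stop on an object; the grip force is fixed at half the most. Time passes only in rows, so rows that do not move let the fingers close. It prints the time, the measured TCP pose, the force, the opening and the grip force at its end.
- robot.get_obs(): the state, without advancing time (a new reading comes with each control period).
- robot.snapshot(name): name is "scene" or "top" or "wrist"; returns a dict with "color" (384x512x3 uint8, blue, green, red), "fx", "fy", "cx", "cy" (pixels), "extrinsics" (4x4, takes a point from world to camera coordinates). Camera axes: x right, y down, z forward; pixel columns grow to the right and rows downward; lengths in m; the calibration is good to about 2 mm. A picture is of the moment at which its call begins. There is no depth.
- robot.close_job(): hands the job in; it is judged then, once.
The state is a dict: "time": time; "joint_positions": joint angles; "qvel": joint speeds; "joint_torque": joint torques, N m; "tool_pos": TCP position; "ee_rot": TCP orientation; "wrist_force": force on the tool from outside, world axes, zero at the start; "wrist_torque": the same for the moment, N m; "width": finger opening in m; "finger_force": force on a finger pad.
Only numpy, scipy, OpenCV 4.12 (cv2) and the standard library are available. Lean on these libraries where they do the work, as an engineer would, in place of code of your own. Each camera call takes 0.05 s, during which the arm holds its last target. There are 200 camera calls.

## Working session

There is one attempt and no reset: what is moved stays moved. The work goes in short steps, Python scripts to look and compute and a shell command to move; the robot and the scene stay as the last step left them, time stands still between calls to the robot, and variables do not carry over. Pictures are saved under pics/ and viewed, at most 10 in all, crops included, and the job is handed in when it is done.

```bash
ls; mkdir -p pics; python3 - <<'E'
from bench import robot
import cv2,json
for n in("scene","top"):
    s=robot.snapshot(n); cv2.imwrite(f"pics/{n}0.png",s["color"]); print(n,s["fx"],s["fy"],s["cx"],s["cy"],s["extrinsics"].tolist() if hasattr(s["extrinsics"],'tolist') else s["extrinsics"])
print(robot.get_obs())
E
```

```text
bench.py
nudge.py
pics
scene 411.0637115757097 411.0637115757097 244.90145521662865 190.14683230377582 [[-0.8812559902283614, -0.47250517753480753, 0.011257747973287276, 0.48926004490299324], [-0.34834669627097054, 0.6332245488073384, -0.6911448834975505, 0.27723620641918123], [0.3194408534983125, -0.6129971680118452, -0.7226285443612971, 1.1520261013659374], [0.0, 0.0, 0.0, 1.0]]
top 374.0790040023429 374.0790040023429 249.32096348034122 188.93542761577953 [[0.0662206291290326, -0.9978008127433212, 0.0028924672034755373, -0.04391676454578807], [-0.97715500178303, -0.0654365925680222, -0.20220325131780986, 0.5809251274890047], [0.20194784170216287, 0.010563637718831767, -0.9793393072832232, 1.2941262859872638], [0.0, 0.0, 0.0, 1.0]]
{'time': 0.1, 'joint_positions': array([-1.21309039e+00,  8.78639440e-02,  1.37210393e+00, -3.95392431e-06,
        1.68362137e+00, -1.03071130e-01]), 'qvel': array([-0.00121588, -0.00169386, -0.00261647, -0.00040102, -0.00135667,
       -0.00013779]), 'joint_torque': array([ 2.65979375e-03, -3.41252339e+01, -3.03301156e+01,  7.20659201e-02,
        3.04878491e-02, -8.89058674e-05]), 'tool_pos': array([ 0.24438507, -0.49215806,  0.20443021]), 'ee_rot': array([-3.13960626e+00, -2.01517444e-04,  4.60776429e-01]), 'wrist_force': array([-1.63138382,  0.6207327 ,  0.67615748]), 'wrist_torque': array([-0.00771324,  0.00945427, -0.02223058]), 'finger_force': 0.0, 'width': 0.09402867144986163}
```

View pics/scene0.png

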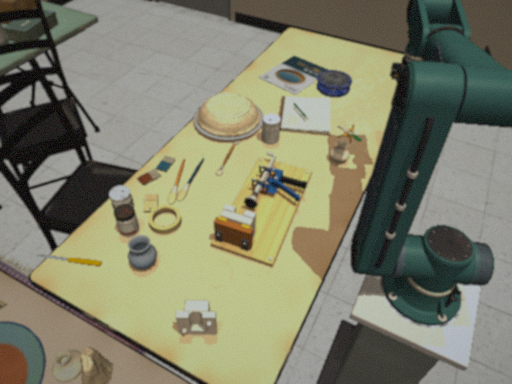

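View pics/top0.png

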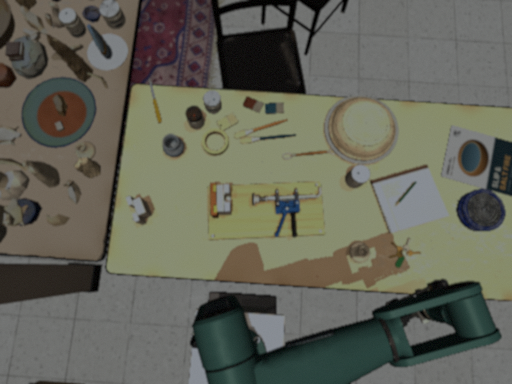

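```bash
cat > h.py <<'E'
import numpy as np
from bench import robot
def ray(s,u,v):
    E=np.array(s["extrinsics"]);R=E[:3,:3];t=E[:3,3]
    d=R.T@np.array([(u-s["cx"])/s["fx"],(v-s["cy"])/s["fy"],1]);return -R.T@t,d
def plane(s,u,v,z):
    o,d=ray(s,u,v);return o+d*(z-o[2])/d[2]
def proj(s,p):
    E=np.array(s["extrinsics"]);q=E[:3,:3]@np.array(p)+E[:3,3]
    return np.array([s["fx"]*q[0]/q[2]+s["cx"],s["fy"]*q[1]/q[2]+s["cy"]])
E
python3 - <<'E'
import cv2,numpy as np
a=cv2.imread("pics/top0.png");b=cv2.imread("pics/scene0.png")
r=lambda im,x,y,w,h,k:cv2.resize(im[y:y+h,x:x+w],None,fx=k,fy=k,interpolation=cv2.INTER_CUBIC)
A=r(a,195,170,140,80,5); B=np.zeros((200,700,3),np.uint8)
B[:,:200]=r(a,120,188,40,40,5); B[:,200:]=0
c=r(b,165,290,60,50,4);B[:,200:440]=c
cv2.imwrite("pics/c1.png",np.vstack([A,B]))
cv2.imwrite("pics/c2.png",r(b,200,145,130,120,5))
E
```

```text
(no output)
```

View pics/c1.png

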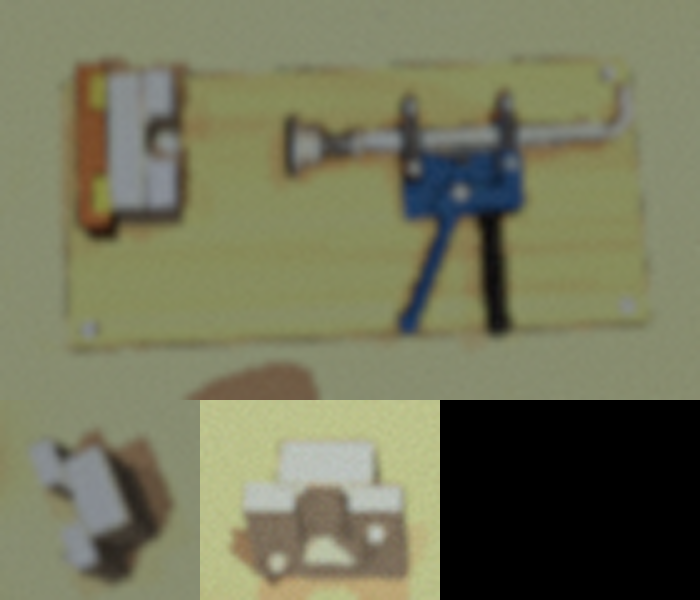

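View pics/c2.png

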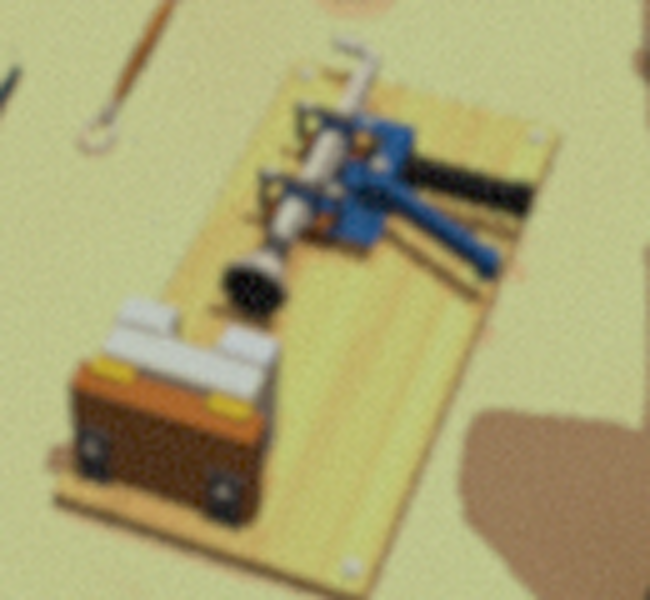

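```bash
python3 - <<'E'
from h import *
s=robot.snapshot("top")
f=lambda u,v,z,ox=195,oy=170:plane(s,ox+(u-2)/5,oy+(v-2)/5,z)
C=[f(*p,.018) for p in[(65,80),(632,58),(650,323),(72,350)]]
for c in C:print(c.round(3))
# corners: (+65,220),(65,-205),(-135,-205),(-135,220)
M=np.array([[65,220],[65,-205],[-135,-205],[-135,220]])/1000
W=np.array(C)[:,:2];Mc=M-M.mean(0);Wc=W-W.mean(0)
th=np.arctan2((Mc[:,0]*Wc[:,1]-Mc[:,1]*Wc[:,0]).sum(),(Mc*Wc).sum())
R=np.array([[np.cos(th),-np.sin(th)],[np.sin(th),np.cos(th)]]);o=W.mean(0)-R@M.mean(0)
print("board",o,th,(W-(M@R.T+o)).round(4).tolist())
K=[f(u,v-400,.095,120,188) for u,v in[(65,465),(100,445),(130,520),(100,535)]]
for k in K:print("keel",k.round(3))
print(np.mean(K,0))
w=robot.snapshot("wrist");print(np.array(w["extrinsics"]).round(3).tolist(),w["fx"])
E=np.array(w["extrinsics"]);print(-E[:3,:3].T@E[:3,3])
E
```

```text
[0.593 0.152 0.018]
[ 0.639 -0.271  0.018]
[ 0.441 -0.289  0.018]
[0.394 0.129 0.018]
board [ 0.5524652  -0.07363545] 0.10869961724757941 [[0.0002, -0.0004], [-0.0007, -0.0006], [0.0009, 0.0026], [-0.0004, -0.0016]]
keel [0.506 0.399 0.095]
keel [0.522 0.376 0.095]
keel [0.471 0.349 0.095]
keel [0.459 0.368 0.095]
[0.48964386 0.37295721 0.095     ]
[[0.445, -0.896, -0.002, -0.548], [-0.871, -0.433, 0.232, -0.023], [-0.209, -0.102, -0.973, 0.39], [0.0, 0.0, 0.0, 1.0]] 301.638783513689
[ 0.30553079 -0.46134159  0.38361696]
```

```bash
R=".094 .0273 -.0304 -.0035 0"; python3 nudge.py ".094 .0273 -.0304 -.0035 0;.094 .0273 -.0304 -.0035 0;.094 .0273 -.0304 -.0035 0;.094 .0273 -.0304 -.0035 0;.094 .0273 -.0304 -.0035 0;.094 .0273 -.0304 -.0035 0;.094 .0273 -.0304 -.0035 0;.094 .0273 -.0304 -.0035 0;.094 .0273 -.0304 -.0035 0;.094 .0273 -.0304 -.0035 0;.094 .0273 -.0304 -.0035 0;.094 .0273 -.0304 -.0035 0;.094 .0273 -.0304 -.0035 0;.094 .0273 -.0304 -.0035 0;.094 .0273 -.0304 -.0035 0;.094 .0273 -.0304 -.0035 0;.094 .0273 -.0304 -.0035 0;.094 .0273 -.0304 -.0035 0;.094 .0273 -.0304 -.0035 0;.094 .0273 -.0304 -.0035 0"
python3 nudge.py ".094 .0273 -.0304 -.0035 0;.094 .0273 -.0304 -.0035 0;.094 0 0 0 -.125;.094 0 0 0 -.125;.094 0 0 0 -.125;.094 0 0 0 -.125;.094 0 0 0 -.125;.094 0 0 0 -.125;.094 0 0 0 -.125;.094 0 0 0 -.125;.094 0 0 0 -.125;.094 0 0 0 -.125;.094 0 0 0 -.125;.094 0 0 0 -.125;.094 0 0 0 -.125;.094 0 0 0 0;.094 0 0 0 0"
python3 - <<'E'
from h import *
import cv2
w=robot.snapshot("wrist");cv2.imwrite("pics/w1.png",w["color"]);np.savez("w1.npz",**w)
E
```

```text
time: 1.87
tool_pos: [0.4632, 0.2969, 0.2753]
ee_rot: [3.141, 0.0, 0.461]
wrist_force: [-0.0, -0.9, 0.1]
width: 0.0938
finger_force: 0.0
time: 3.28
tool_pos: [0.4851, 0.3734, 0.2821]
ee_rot: [-3.141, 0.0, 2.083]
wrist_force: [-0.4, 0.4, -0.5]
width: 0.094
finger_force: 0.0
```

View pics/w1.png

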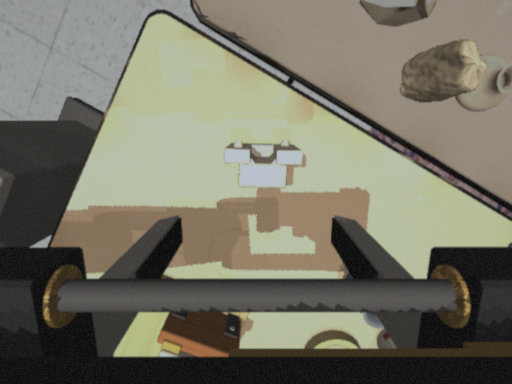

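```bash
cat > loc.py <<'E'
from h import *
import cv2
def whites(s,x0,y0,x1,y1,smax=60,vmin=140):
    hsv=cv2.cvtColor(cv2.medianBlur(s["color"],3),cv2.COLOR_BGR2HSV)
    m=((hsv[...,1]<smax)&(hsv[...,2]>vmin)).astype(np.uint8)*255
    k=np.zeros_like(m);k[y0:y1,x0:x1]=m[y0:y1,x0:x1];return k,hsv
E
python3 - <<'E'
from loc import *
w=dict(np.load("w1.npz"))
m,h=whites(w,215,140,310,195)
print(h[158,262],h[176,262],h[157,235],h[200,262],h[130,262],h[155,262])
cv2.imwrite("pics/x.png",m)
for r in range(140,192,2):
    c=np.where(m[r]>0)[0]
    if len(c):print(r,c.min(),c.max(),len(c))
P=[]
for c in (232,246,255,262,270,280,294):
    r=np.where(m[:,c]>0)[0]; print(c,r.min() if len(r) else 0,r.max() if len(r) else 0,len(r))
E
```

```text
[19 45 97] [106  21 203] [104  22 201] [ 17  80 137] [ 42  33 193] [ 37  14 169]
140 215 309 95
142 215 309 95
144 215 309 74
146 215 309 56
148 215 309 60
150 215 309 86
152 215 309 84
154 215 309 80
156 215 309 73
158 215 309 67
160 215 309 71
162 215 309 75
164 215 309 92
166 215 309 82
168 215 309 89
170 215 309 89
172 215 309 89
174 215 309 89
176 215 309 89
178 215 309 88
180 215 309 88
182 215 309 89
184 215 309 91
186 215 309 95
188 215 309 78
190 215 309 72
232 140 194 50
246 140 194 49
255 140 194 44
262 140 187 42
270 140 187 40
280 140 191 47
294 140 192 47
```

Bench is washed out too; use hue (plaster ~105) as the discriminator.

```bash
cat >> loc.py <<'E'
def hues(s,x0,y0,x1,y1,lo=85,hi=130,vmin=150):
    hsv=cv2.cvtColor(cv2.GaussianBlur(s["color"],(3,3),0),cv2.COLOR_BGR2HSV)
    m=((hsv[...,0]>lo)&(hsv[...,0]<hi)&(hsv[...,2]>vmin)).astype(np.uint8)*255
    k=np.zeros_like(m);k[y0:y1,x0:x1]=m[y0:y1,x0:x1];return k
E
python3 - <<'E'
from loc import *
w=dict(np.load("w1.npz"))
m=hues(w,215,140,310,195)
for r in range(146,192,3):
    c=np.where(m[r]>0)[0]
    if len(c):print(r,c.min(),c.max(),len(c))
for c in (228,232,243,248,255,262,270,277,283,290,296):
    r=np.where(m[:,c]>0)[0]; print(c,r.min(),r.max(),len(r))
# keel rectangle (below flange back edge)
k=m.copy();k[:167]=0
cs,_=cv2.findContours(k,cv2.RETR_EXTERNAL,cv2.CHAIN_APPROX_NONE);c=max(cs,key=cv2.contourArea)
W=np.array([plane(w,*p[0],.095)[:2] for p in c]);r=cv2.minAreaRect((W*1000).astype(np.float32));print(r)
print(cv2.boxPoints(r))
E
```

```text
152 225 300 47
155 225 300 47
158 225 300 47
161 226 300 45
167 241 283 43
170 241 283 43
173 241 283 43
176 241 283 43
179 241 283 43
182 241 283 43
185 261 282 18
228 150 161 12
232 150 161 12
243 150 184 32
248 151 184 27
255 166 184 19
262 166 185 20
270 166 184 19
277 158 185 22
283 151 184 30
290 152 162 11
296 152 163 12
((492.7398986816406, 378.25531005859375), (52.914024353027344, 22.527969360351562), 29.34432601928711)
[[464.1576  375.10855]
 [475.19757 355.47116]
 [521.3222  381.40207]
 [510.28223 401.03946]]
```

```bash
python3 - <<'E'
from loc import *
w=dict(np.load("w1.npz"))
a=plane(w,228,162.3,.095);b=plane(w,296,163.8,.095);d=b-a
print(a,b,np.arctan2(d[1],d[0]))
a2=plane(w,228,149.3,.095);b2=plane(w,296,151,.095);d=b2-a2;print(np.arctan2(d[1],d[0]))
o=plane(w,262.3,163.3,.095);ps=.515
g=o+np.array([np.sin(ps),-np.cos(ps),0])*.014
print("origin",o,"grip",g)
ob=robot.get_obs();t=ob["tool_pos"];y=ob["ee_rot"][2];d=g-t
print(t,y,"dx,dy",d[0]*np.cos(y)+d[1]*np.sin(y),d[0]*np.sin(y)-d[1]*np.cos(y))
E
```

```text
[0.44777232 0.37252549 0.095     ] [0.5210022  0.41158508 0.095     ] 0.48999615591623025
0.48729541478552146
origin [0.48483611 0.39195645 0.095     ] grip [0.4917316  0.37977235 0.095     ]
[0.48511249 0.37342595 0.28218141] 2.0827717819551843 dx,dy 0.002289946074215733 0.00887950279214874
```

```bash
python3 nudge.py ".094 .002 .009 .031 .015;.094 0 0 .04 0;.094 0 0 .04 0;.094 0 0 .04 0;.094 0 0 .04 0;.094 0 0 .03 0;.094 0 0 .01 0;.094 0 0 0 0;.04 0 0 0 0;.04 0 0 0 0;.04 0 0 0 0;.04 0 0 0 0;.04 0 0 0 0;.04 0 0 0 0;.04 0 0 0 0"
```

```text
time: 4.58
tool_pos: [0.4919, 0.3795, 0.0529]
ee_rot: [3.142, 0.0, 2.071]
wrist_force: [-3.3, -1.4, 5.4]
width: 0.0601
finger_force: 30.0
```

```bash
python3 nudge.py ".04 0 0 -.02 0;.04 0 0 -.035 0;.04 0 0 -.04 0;.04 0 0 -.04 0;.04 0 0 -.04 0;.04 -.0346 -.0131 0 0;.04 -.0346 -.0131 0 0;.04 -.0346 -.0131 0 0;.04 -.0346 -.0131 0 0;.04 -.0346 -.0131 0 0;.04 -.0346 -.0131 0 0;.04 -.0346 -.0131 0 0;.04 -.0346 -.0131 0 0;.04 -.0346 -.0131 0 0;.04 -.0346 -.0131 0 0;.04 0 0 0 .125;.04 0 0 0 .125;.04 0 0 0 .125;.04 0 0 0 .016;.04 0 0 0 0"
python3 nudge.py ".04 0 0 0 0;.04 0 0 0 0;.04 0 0 0 0"
python3 - <<'E'
from h import *
import cv2
w=robot.snapshot("wrist");cv2.imwrite("pics/w2.png",w["color"]);np.savez("w2.npz",**w)
t=robot.snapshot("top");cv2.imwrite("pics/t2.png",t["color"])
E
```

```text
time: 6.25
tool_pos: [0.5425, 0.0131, 0.2249]
ee_rot: [-3.139, -0.0, 1.682]
wrist_force: [0.4, -0.5, -4.2]
width: 0.0601
finger_force: 30.0
time: 6.5
tool_pos: [0.5428, 0.0135, 0.2262]
ee_rot: [-3.141, 0.0, 1.681]
wrist_force: [-0.5, 1.0, -5.0]
width: 0.0598
finger_force: 30.0
```

View pics/w2.png

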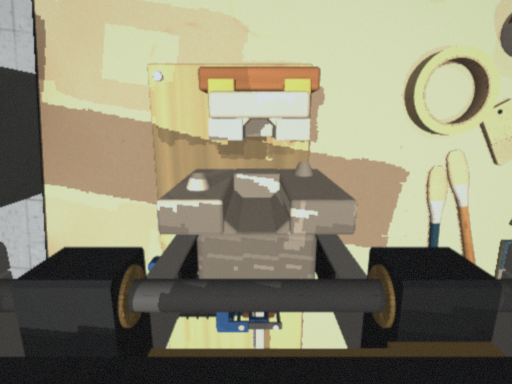

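```bash
python3 - <<'E'
from loc import *
w=dict(np.load("w2.npz"))
g=cv2.cvtColor(cv2.GaussianBlur(w["color"],(3,3),0),cv2.COLOR_BGR2GRAY).astype(float)
S=w["color"].astype(float)
sat=S.max(2)-S.min(2)
for r in (100,108,126,132):print(r,"L",S[r,203:216].astype(int).tolist()[::1] if r==108 else g[r,203:216].astype(int).tolist(),"R",g[r,303:316].astype(int).tolist())
for c in (215,225,235,285,295,303):print(c,"rows",g[86:98,c].astype(int).tolist(),g[132:146,c].astype(int).tolist())
for r in (212,220,226):print(r,g[r,154:170].astype(int).tolist(),g[r,346:362].astype(int).tolist())
for c in (175,195,210,300,320,340):print(c,"rows198",g[194:240,c].astype(int).tolist())
E
```

```text
100 L [193, 195, 198, 197, 190, 189, 203, 214, 217, 218, 218, 218, 218] R [218, 218, 217, 216, 210, 194, 164, 135, 136, 149, 155, 156, 157]
108 L [[136, 194, 212], [137, 194, 212], [139, 198, 213], [142, 201, 211], [142, 199, 207], [150, 195, 204], [172, 201, 207], [191, 216, 214], [203, 221, 215], [208, 221, 214], [211, 221, 215], [209, 220, 214], [209, 220, 214]] R [218, 218, 217, 214, 206, 186, 159, 143, 148, 155, 155, 154, 155]
126 L [193, 194, 195, 198, 202, 209, 216, 218, 218, 218, 218, 218, 218] R [218, 218, 218, 218, 218, 215, 201, 177, 160, 154, 154, 156, 160]
132 L [194, 193, 194, 197, 200, 208, 215, 219, 219, 218, 219, 219, 218] R [218, 218, 218, 218, 218, 214, 196, 170, 157, 156, 157, 157, 157]
215 rows [207, 207, 207, 203, 195, 191, 199, 210, 215, 217, 217, 218] [218, 218, 217, 209, 187, 162, 154, 163, 175, 167, 145, 132, 134, 139]
225 rows [205, 205, 205, 202, 193, 190, 198, 210, 216, 217, 218, 218] [219, 219, 219, 219, 211, 189, 166, 164, 178, 189, 192, 183, 155, 125]
235 rows [115, 113, 107, 101, 110, 147, 188, 210, 216, 217, 218, 218] [219, 219, 219, 219, 219, 219, 2
[... 1680 characters left out ...]
s198 [90, 91, 91, 90, 93, 104, 124, 142, 151, 156, 159, 160, 160, 160, 171, 193, 212, 219, 219, 220, 219, 219, 214, 199, 182, 177, 178, 179, 179, 179, 179, 178, 178, 178, 177, 177, 177, 175, 169, 158, 151, 153, 158, 163, 164, 161]
320 rows198 [90, 90, 90, 90, 94, 106, 122, 134, 140, 143, 145, 146, 146, 146, 146, 146, 146, 145, 145, 145, 145, 145, 145, 145, 145, 145, 145, 145, 145, 145, 144, 141, 134, 127, 125, 125, 125, 124, 119, 109, 94, 82, 77, 76, 75, 73]
340 rows198 [91, 91, 91, 90, 92, 101, 119, 134, 141, 144, 147, 146, 145, 146, 146, 146, 145, 146, 146, 146, 146, 145, 145, 146, 145, 145, 145, 145, 146, 142, 134, 128, 125, 125, 124, 124, 125, 124, 119, 120, 135, 149, 151, 145, 132, 114]
```

```bash
python3 - <<'E'
from loc import *
w=dict(np.load("w2.npz"));th=.11
def P(u,v,z,n):
    p=plane(w,u,v,z);d=p[:2]-np.array([.5525,-.0736]);b=[d[0]*np.cos(th)+d[1]*np.sin(th),-d[0]*np.sin(th)+d[1]*np.cos(th)];print(n,p.round(4),"board",np.round(b,4));return p
a=P(208.3,130,.113,"fixL");b=P(309.7,130,.113,"fixR");P(259,139.5,.113,"fix front");P(259,91.3,.113,"fix back")
d=b-a;print(np.arctan2(d[1],d[0]))
a=P(225,139.3,.113,"");b=P(300,139.3,.113,"");d=b-a;print(np.arctan2(d[1],d[0]))
zt=.268
a=P(157.3,220,zt,"looseL");b=P(354.5,220,zt,"looseR");P(256,200,zt,"loose front")
a=P(175,199.4,zt,"");b=P(340,199.8,zt,"");d=b-a;print(np.arctan2(d[1],d[0]))
s=robot.get_obs();print(s["tool_pos"],s["ee_rot"])
# board far edge and left edge
P(150,100,.018,"bl");P(150,180,.018,"bl2");P(230,65,.018,"far")
E
```

```text
fixL [0.4921 0.0672 0.113 ] board [-0.0446  0.1466]
fixR [0.5878 0.0779 0.113 ] board [0.0517 0.1467]
fix front [0.541  0.0637 0.113 ] board [0.0036 0.1377]
fix back [0.536  0.1073 0.113 ] board [0.0035 0.1816]
0.11101426405298952
 [0.5086 0.0603 0.113 ] board [-0.0289  0.1379]
 [0.5799 0.0682 0.113 ] board [0.0428 0.1379]
0.11100709608981452
looseL [0.4944 0.03   0.268 ] board [-0.0464  0.1094]
looseR [0.5882 0.0404 0.268 ] board [0.048  0.1094]
loose front [0.5402 0.0451 0.268 ] board [0.0008 0.1193]
 [0.5023 0.0411 0.268 ] board [-0.0373  0.1196]
 [0.5795 0.0495 0.268 ] board [0.0404 0.1194]
0.10845024678313156
[0.54288505 0.01337944 0.22642615] [3.14158431e+00 1.33115983e-04 1.68089024e+00]
bl [0.4038 0.0907 0.018 ] board [-0.1298  0.1796]
bl2 [ 0.4067 -0.0099  0.018 ] board [-0.1379  0.0793]
far [0.498  0.1416 0.018 ] board [-0.0306  0.2199]
```

```bash
python3 nudge.py ".04 .005 .003 0 -.003;.04 0 0 .035 0;.04 0 0 .04 0;.04 0 0 .04 0;.04 0 0 .025 0;.04 0 0 .012 0;.04 0 0 0 0;.04 0 0 0 0"
python3 - <<'E'
from h import *
import cv2
w=robot.snapshot("wrist");cv2.imwrite("pics/w3.png",w["color"]);np.savez("w3.npz",**w)
E
```

```text
time: 7.27
tool_pos: [0.5462, 0.0187, 0.0752]
ee_rot: [3.14, 0.0, 1.683]
wrist_force: [1.2, 0.0, -4.6]
width: 0.0598
finger_force: 30.0
```

View pics/w3.png

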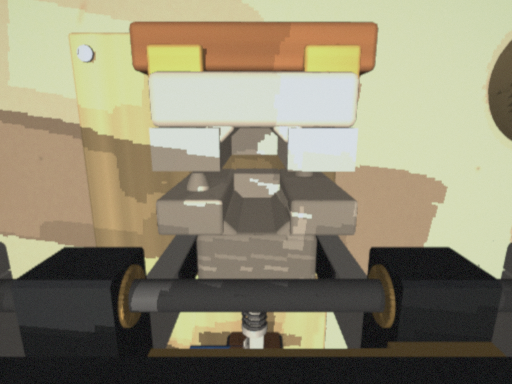

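```bash
python3 - <<'E'
from loc import *
w=dict(np.load("w3.npz"));th=.111
g=cv2.cvtColor(w["color"],cv2.COLOR_BGR2GRAY).astype(int)
print(g[150,144:160].tolist(),g[150,348:364].tolist()); print(g[158,144:160].tolist(),g[158,348:364].tolist())
for c in(165,185,310,345):print(g[160:206,c].tolist())
def P(u,v,z,n):
    p=plane(w,u,v,z);d=p[:2]-np.array([.5525,-.0736]);b=[d[0]*np.cos(th)+d[1]*np.sin(th),-d[0]*np.sin(th)+d[1]*np.cos(th)];print(n,"board",np.round(b,4))
zt=.1165
P(150.5,155,.113,"fl");P(356.5,155,.113,"fr");P(250,170,.113,"front");P(250,74,.113,"back")
P(157.3,220,zt,"ll");P(354.5,220,zt,"lr");P(256,200,zt,"lfront")
E
```

```text
[128, 127, 127, 125, 125, 126, 133, 147, 147, 151, 149, 148, 151, 149, 148, 148] [221, 221, 220, 220, 220, 220, 220, 220, 219, 216, 215, 215, 217, 214, 215, 215]
[127, 123, 126, 126, 124, 124, 126, 136, 147, 148, 147, 150, 151, 149, 150, 149] [217, 218, 219, 220, 219, 221, 220, 220, 216, 215, 215, 215, 214, 216, 216, 215]
[151, 148, 149, 150, 151, 149, 151, 149, 149, 149, 145, 128, 120, 117, 119, 117, 119, 119, 117, 118, 123, 130, 144, 132, 120, 119, 118, 118, 120, 120, 121, 117, 116, 114, 101, 91, 90, 89, 93, 100, 116, 131, 140, 143, 145, 148]
[153, 148, 150, 151, 149, 148, 147, 151, 151, 149, 147, 138, 130, 127, 131, 127, 126, 110, 97, 92, 89, 91, 91, 91, 88, 88, 91, 89, 90, 90, 93, 90, 89, 91, 92, 89, 90, 92, 100, 113, 156, 195, 214, 214, 188, 155]
[219, 219, 218, 218, 218, 219, 218, 218, 219, 217, 217, 181, 129, 121, 121, 117, 101, 87, 83, 88, 91, 91, 90, 90, 91, 92, 89, 87, 92, 90, 91, 92, 91, 91, 90, 91, 94, 90, 90, 94, 109, 133, 140, 143, 143, 147]
[218, 219, 219, 220, 219, 218, 218, 218, 219, 218, 216, 194, 163, 157, 161, 158, 157, 158, 156, 157, 158, 158, 157, 155, 158, 158, 156, 157, 155, 156, 147, 125, 104, 92, 90, 91, 89, 90, 92, 97, 111, 132, 141, 144, 145, 148]
fl board [-0.0446  0.1448]
fr board [0.0518 0.145 ]
front board [0.0019 0.1378]
back board [0.002  0.1805]
ll board [-0.0426  0.1141]
lr board [0.0521 0.1142]
lfront board [0.0048 0.1241]
```

```bash
python3 nudge.py ".04 0 -.001 .002 0;.04 0 0 .001 0;.04 0 0 .001 0;.04 0 0 0 0";python3 nudge.py ".04 0 0 .001 0;.04 0 0 0 0"
```

```text
time: 7.65
tool_pos: [0.5445, 0.0183, 0.0707]
ee_rot: [3.141, 0.0, 1.683]
wrist_force: [-0.6, 0.0, -5.3]
width: 0.0599
finger_force: 30.0
time: 7.82
tool_pos: [0.5446, 0.0183, 0.0701]
ee_rot: [3.141, 0.0, 1.683]
wrist_force: [-0.4, 0.2, -1.8]
width: 0.0598
finger_force: 30.0
```

Touching (weight offloading). A hair more, then release and rise.

```bash
python3 nudge.py ".04 0 0 .0005 0;.05 0 0 0 0;.07 0 0 0 0;.094 0 0 0 0;.094 0 0 0 0;.094 0 0 0 0;.094 0 0 0 0;.094 0 0 -.03 0;.094 0 0 -.04 0;.094 0 0 -.04 0;.094 0 0 -.02 0;.094 0 0 0 0;.094 0 0 0 0"
python3 - <<'E'
from h import *
import cv2
w=robot.snapshot("wrist");np.savez("w4.npz",**w);t=robot.snapshot("top");np.savez("t4.npz",**t)
im=np.hstack([w["color"][60:240,130:380],cv2.resize(t["color"][170:250,195:335],None,fx=2.25,fy=2.25)])
cv2.imwrite("pics/w4.png",im)
print(robot.get_obs()["tool_pos"],robot.get_obs()["ee_rot"])
E
```

```text
time: 8.9
tool_pos: [0.5453, 0.0183, 0.2007]
ee_rot: [3.138, 0.001, 1.683]
wrist_force: [-0.9, -1.2, -0.8]
width: 0.0937
finger_force: 0.0
[0.54354557 0.01839682 0.19716625] [-3.13877629e+00 -4.28947444e-04  1.68280758e+00]
```

View pics/w4.png

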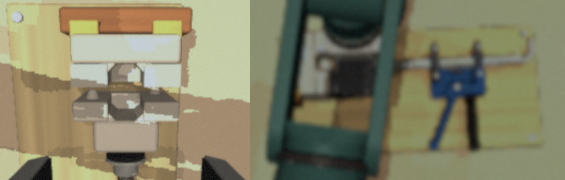

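```bash
python3 nudge.py ".094 -.0327 -.019 0 0;.094 -.0327 -.019 0 0;.094 -.0327 -.019 0 0;.094 -.0327 -.019 0 0;.094 -.0327 -.019 0 0;.094 0 0 0 .125;.094 0 0 0 .125;.094 0 0 0 .125;.094 0 0 0 .125;.094 0 0 0 .125;.094 0 0 0 .125;.094 0 0 0 .125;.094 0 0 0 .125;.094 0 0 0 .125;.094 0 0 0 .125;.094 0 0 0 .125;.094 0 0 0 .125;.094 0 0 0 .072;.094 0 0 0 0;.094 0 0 0 0"
python3 - <<'E'
from h import *
import cv2
w=robot.snapshot("wrist");np.savez("w5.npz",**w);cv2.imwrite("pics/w5.png",w["color"])
print(robot.get_obs()["tool_pos"],robot.get_obs()["ee_rot"])
E
```

```text
time: 10.67
tool_pos: [0.4673, -0.1543, 0.1968]
ee_rot: [-3.14, 0.003, 0.113]
wrist_force: [1.0, -0.3, 0.1]
width: 0.0939
finger_force: 0.0
[ 0.46752441 -0.15440392  0.19730002] [-3.14001773e+00  2.63977522e-03  1.12658552e-01]
```

View pics/w5.png

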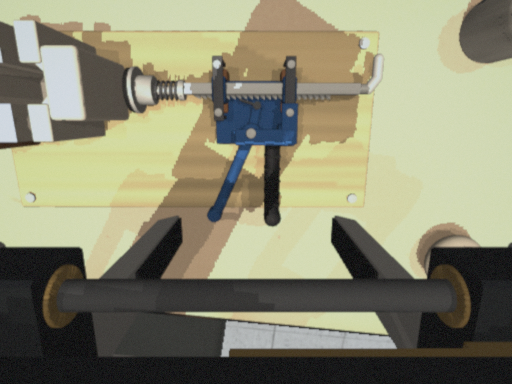

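```bash
python3 - <<'E'
from loc import *
w=dict(np.load("w5.npz"));th=.111
O=np.array([.5525,-.0736])
O=O+np.array([[np.cos(th),-np.sin(th)],[np.sin(th),np.cos(th)]])@[.0027,.0027]
def P(u,v,z,n):
    p=plane(w,u,v,z);d=p[:2]-O;b=[d[0]*np.cos(th)+d[1]*np.sin(th),-d[0]*np.sin(th)+d[1]*np.cos(th)];print(n,"board",np.round(b,4))
P(251,133,.072,"pin?");P(272,180,.065,"handle");P(235,173,.064,"trig");P(214,215,.064,"trig end");P(128,90,.053,"pad");P(155,90,.053,"spring0")
P(185,90,.053,"spring end");P(82,75,.113,"keelback-top");P(134,80,.018,"bottom")
P(380,32,.018,"corner(65,-205)");P(365,207,.018,"corner(-135,-205)")
hsv=cv2.cvtColor(w["color"],cv2.COLOR_BGR2HSV)
for r in (165,180,190):
    print(r,[ (c,hsv[r,c].tolist()) for c in range(218,284,2) if hsv[r,c,2]<130 or 100<hsv[r,c,0]<125][0::1][:30])
s=robot.get_obs();d=s["tool_pos"][:2]-O;print(d[0]*np.cos(th)+d[1]*np.sin(th),-d[0]*np.sin(th)+d[1]*np.cos(th))
E
```

```text
pin? board [-0.0412 -0.0666]
handle board [-0.0899 -0.0884]
trig board [-0.0828 -0.0496]
trig end board [-0.129  -0.0262]
pad board [0.0007 0.0589]
spring0 board [0.0007 0.0314]
spring end board [0.0008 0.0009]
keelback-top board [0.0071 0.0711]
bottom board [0.0144 0.0654]
corner(65,-205) board [ 0.0638 -0.2051]
corner(-135,-205) board [-0.133 -0.206]
165 [(230, [18, 68, 108]), (232, [108, 136, 114]), (234, [107, 155, 133]), (236, [107, 152, 143]), (238, [107, 148, 136]), (240, [108, 144, 122]), (242, [103, 31, 99]), (264, [20, 100, 94]), (266, [38, 36, 28]), (268, [15, 12, 44]), (270, [20, 16, 49]), (272, [30, 5, 49]), (274, [30, 19, 41]), (276, [10, 22, 35]), (278, [17, 56, 41])]
180 [(224, [16, 45, 85]), (226, [107, 130, 86]), (228, [106, 151, 105]), (230, [107, 154, 146]), (232, [107, 146, 141]), (234, [107, 143, 123]), (236, [135, 7, 74]), (238, [18, 99, 121]), (240, [19, 99, 118]), (242, [18, 98, 122]), (244, [19, 97, 126]), (250, [19, 101, 121]), (252, [20, 95, 121]), (254, [18, 100, 117]), (256, [18, 91, 121]), (258, [19, 104, 120]), (260, [19, 97, 121]), (262, [18, 97, 118]), (264, [16, 68, 56]), (266, [175, 67, 23]), (268, [68, 31, 33]), (270, [162, 46, 28]), (272, [110, 27, 28]), (274, [135, 18, 29]), (276, [68, 102, 20]), (278, [30, 72, 32])]
190 [(220, [17, 45, 90]), (222, [107, 145, 74]), (224, [107, 145, 79]), (226, [107, 152, 77]), (228, [109, 131, 74]), (230, [109, 133, 65]), (232, [18, 81, 98]), (234, [18, 98, 127]), (236, [18, 98, 127]), (238, [19, 94, 128]), (250, [18, 102, 127]), (254, [19, 94, 127]), (256, [19, 96, 125]), (258, [19, 96, 127]), (260, [19, 99, 124]), (262, [19, 96, 125]), (264, [16, 83, 46]), (266, [98, 49, 21]), (268, [170, 26, 29]), (270, [90, 32, 24]), (272, [165, 59, 26]), (274, [165, 67, 23]), (276, [150, 12, 22]), (278, [30, 71, 75])]
-0.09610345980602153 -0.07359370287213964
```

```bash
python3 nudge.py ".094 0 0 .04 0;.094 0 0 .04 0;.094 0 0 .03 0;.094 0 0 .02 0;.094 0 0 .02 0;.094 0 0 .01 0;.094 0 0 0 0;.094 0 0 0 0"
python3 - <<'E'
from h import *
import cv2
w=robot.snapshot("wrist");np.savez("w6.npz",**w);t=robot.snapshot("scene");np.savez("s6.npz",**t)
im=np.hstack([w["color"],cv2.resize(t["color"][145:265,200:330],None,fx=2.2,fy=3.2)])
cv2.imwrite("pics/w6.png",im);print(im.shape)
E
```

```text
time: 11.38
tool_pos: [0.4681, -0.1547, 0.0389]
ee_rot: [-3.141, 0.001, 0.111]
wrist_force: [0.4, 0.1, -0.5]
width: 0.0938
finger_force: 0.0
(384, 798, 3)
```

View pics/w6.png

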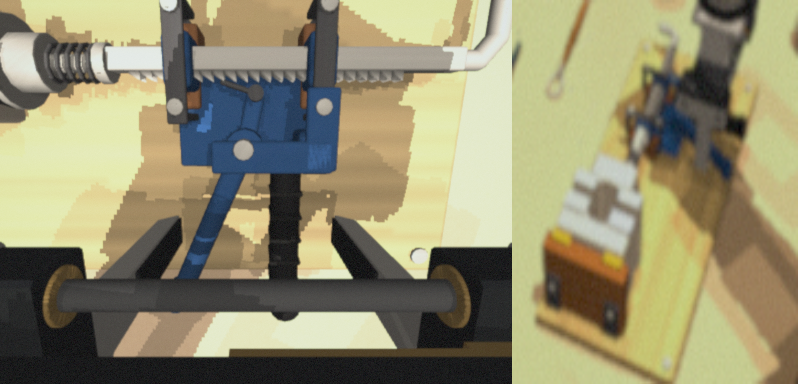

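```bash
cat > meas.py <<'E'
from h import *
import cv2,sys
def prof(w):
    g=cv2.cvtColor(w["color"],cv2.COLOR_BGR2GRAY).astype(float)
    return g[52:68].mean(0)
w6=dict(np.load("w6.npz"));p6=prof(w6)
if __name__=="__main__":
    w=robot.snapshot("wrist");np.savez(sys.argv[1],**w);p=prof(w)
    print(p[0:160:2].astype(int).tolist())
    # shift of spring's fixed collar (cols 88-128) and of the pad (cols 5-45) in templates; cols grow to -y
    G=lambda s:cv2.cvtColor(s["color"],cv2.COLOR_BGR2GRAY)
    for n,(a,b) in {"collar":(84,118),"pad":(14,50)}.items():
        r=cv2.matchTemplate(G(w)[30:92,:150],G(w6)[30:92,a:b],cv2.TM_CCOEFF_NORMED)[0];j=int(r.argmax())
        print(n,"shift",j-a,"px",round(float(r.max()),3), "mm", round(1000*np.linalg.norm(plane(w,a,60,.053)-plane(w,j,60,.053)),1))
    o=robot.get_obs();print(o["width"],o["finger_force"],o["wrist_force"].round(1),o["tool_pos"].round(4),o["time"])
E
python3 -c "
from meas import *
print(p6[0:160:2].astype(int).tolist());a=plane(w6,20,60,.053);b=plane(w6,100,60,.053);print(np.linalg.norm(a-b)/80)
d=plane(w6,8,60,.053)"
python3 nudge.py ".044 0 0 0 0;.044 0 0 0 0;.044 0 0 0 0;.044 0 0 0 0;.044 0 0 0 0;.044 0 0 0 0;.044 0 0 0 0;.044 0 0 0 0"; python3 meas.py m1.npz
```

```text
[154, 213, 221, 225, 225, 225, 224, 224, 225, 224, 225, 225, 225, 225, 226, 226, 209, 135, 80, 73, 73, 74, 99, 98, 62, 106, 112, 121, 105, 70, 148, 139, 115, 108, 75, 97, 130, 157, 108, 81, 112, 138, 128, 108, 91, 125, 224, 228, 229, 229, 228, 188, 80, 127, 228, 231, 231, 231, 231, 231, 231, 231, 231, 231, 231, 231, 231, 231, 231, 231, 231, 231, 231, 231, 231, 231, 231, 231, 231, 231]
0.000509153911906348
time: 12.15
tool_pos: [0.4675, -0.1556, 0.0384]
ee_rot: [3.139, 0.002, 0.111]
wrist_force: [-2.3, -2.6, -1.3]
width: 0.0456
finger_force: 8.4
[224, 224, 223, 224, 224, 224, 224, 224, 225, 226, 226, 226, 222, 170, 97, 75, 73, 73, 84, 104, 76, 85, 113, 112, 107, 84, 102, 180, 137, 109, 94, 74, 124, 139, 127, 100, 73, 168, 140, 115, 108, 81, 178, 226, 229, 229, 230, 227, 147, 84, 168, 229, 229, 229, 229, 229, 229, 229, 229, 229, 230, 229, 229, 229, 229, 229, 229, 230, 229, 230, 230, 230, 229, 230, 229, 230, 230, 230, 230, 226]
collar shift -7 px 0.884 mm 3.5
pad shift -7 px 0.957 mm 3.5
0.04463868952157075 8.629559220280498 [-2.3 -1.8 -2.6] [ 0.4675 -0.1561  0.0384] 12.2
```

```bash
python3 nudge.py ".04 0 0 0 0;.04 0 0 0 0;.094 0 0 0 0;.094 0 0 0 0;.094 0 0 0 0;.094 0 0 0 0;.094 0 0 0 0;.094 0 0 0 0;.094 0 0 0 0"; python3 meas.py m2.npz
python3 nudge.py ".04 0 0 0 0;.04 0 0 0 0;.04 0 0 0 0;.04 0 0 0 0;.04 0 0 0 0;.04 0 0 0 0;.04 0 0 0 0;.04 0 0 0 0"; python3 meas.py m3.npz
python3 nudge.py ".094 0 0 0 0;.094 0 0 0 0;.094 0 0 0 0;.094 0 0 0 0;.094 0 0 0 0;.094 0 0 0 0;.094 0 0 0 0"; python3 meas.py m4.npz
```

```text
time: 12.95
tool_pos: [0.4684, -0.1551, 0.0394]
ee_rot: [3.14, -0.0, 0.111]
wrist_force: [0.3, -0.2, -0.7]
width: 0.0837
finger_force: 0.0
[224, 224, 224, 224, 224, 224, 224, 225, 224, 225, 225, 221, 163, 92, 73, 72, 73, 81, 105, 80, 85, 131, 123, 106, 86, 85, 169, 131, 107, 93, 69, 141, 146, 119, 99, 70, 167, 134, 108, 107, 82, 201, 227, 228, 228, 228, 221, 115, 104, 192, 230, 231, 231, 231, 231, 231, 231, 231, 231, 231, 231, 231, 231, 231, 231, 231, 231, 231, 231, 231, 231, 231, 231, 231, 231, 231, 231, 231, 231, 231]
collar shift -9 px 0.957 mm 4.6
pad shift -9 px 0.99 mm 4.6
0.08745833719749384 0.0 [-0.1  0.2 -0.3] [ 0.468  -0.1553  0.0392] 13.0
time: 13.67
tool_pos: [0.4671, -0.1574, 0.0379]
ee_rot: [3.136, 0.003, 0.111]
wrist_force: [-2.6, -9.3, -6.3]
width: 0.0421
finger_force: 11.8
[225, 225, 194, 127, 78, 74, 73, 74, 94, 91, 63, 88, 105, 119, 105, 73, 122, 155, 131, 106, 82, 84, 133, 121, 107, 92, 78, 129, 138, 112, 101, 89, 180, 223, 228, 228, 229, 220, 143, 91, 182, 218, 218, 220, 220, 220, 220, 220, 220, 220, 220, 220, 221, 221, 220, 221, 220, 219, 220, 221, 219, 220, 219
[... 201 characters left out ...]
7.1] [ 0.4672 -0.158   0.0379] 13.7167
time: 14.3
tool_pos: [0.4686, -0.1553, 0.0396]
ee_rot: [3.14, -0.001, 0.111]
wrist_force: [-0.4, 0.4, 1.1]
width: 0.084
finger_force: 0.0
[224, 224, 224, 224, 224, 214, 143, 84, 73, 72, 72, 82, 105, 78, 82, 111, 104, 105, 84, 84, 168, 129, 106, 91, 70, 126, 131, 113, 99, 69, 162, 138, 108, 104, 86, 202, 225, 227, 225, 228, 217, 103, 101, 189, 230, 231, 230, 230, 230, 230, 231, 231, 231, 231, 231, 231, 231, 231, 231, 231, 231, 231, 231, 231, 231, 231, 231, 231, 231, 231, 231, 231, 231, 231, 231, 231, 231, 231, 231, 231]
collar shift -21 px 0.928 mm 10.7
pad shift -14 px 0.624 mm 7.1
0.08801309774347395 0.0 [-0.3 -0.1  0.3] [ 0.4682 -0.1553  0.0394] 14.35
```

```bash
cat > meas.py <<'E'
from h import *
import cv2,sys
def runs(w):
    p=cv2.cvtColor(w["color"],cv2.COLOR_BGR2GRAY).astype(float)[52:68].mean(0)[:200]
    b=np.flatnonzero(np.diff(np.r_[0,(p>190).astype(int),0]));return [(int(a),int(e)) for a,e in zip(b[::2],b[1::2]) if e-a>3]
def show(w,o):
    E=np.array(w["extrinsics"]);R=runs(w)
    col=next((r for r in R if 7<=r[1]-r[0]<=18 and any(q[0]>r[1] and q[1]-q[0]>30 for q in R)),None)
    if col is None: print(R);return
    y=lambda u:1e3*((plane(w,u,60,.053)[:2]-[.5525,-.0736])@[-np.sin(.111),np.cos(.111)]-.0027)
    pad=[r for r in R if r[1]<col[0]-10]
    print("collar y %.1f"%y(col[1]),"spring %.1f"%(y(pad[-1][1])-y(col[0])) if pad else R, o)
if __name__=="__main__":
    for a in sys.argv[1:]:
        f=a[0]=="+"; w=robot.snapshot("wrist") if f else dict(np.load(a))
        if f: np.savez(a[1:],**w)
        o=robot.get_obs();show(w,(round(float(o["width"]),4),round(float(o["finger_force"]),1),o["wrist_force"].round(1).tolist(),float(o["time"])) if f else a)
E
python3 meas.py w6.npz m1.npz m2.npz m3.npz m4.npz
python3 nudge.py ".046 0 0 0 0;.046 0 0 0 0;.046 0 0 0 0;.046 0 0 0 0;.046 0 0 0 0;.046 0 0 0 0;.046 0 0 0 0;.046 0 0 0 0"; python3 meas.py +m5.npz
python3 nudge.py ".094 0 0 0 0;.094 0 0 0 0;.094 0 0 0 0;.094 0 0 0 0;.094 0 0 0 0;.094 0 0 0 0;.094 0 0 0 0"|tail -2; python3 meas.py +m6.npz
```

```text
collar y 5.9 spring 29.5 w6.npz
collar y 7.8 spring 29.8 m1.npz
collar y 10.2 spring 29.6 m2.npz
collar y 16.2 spring 30.1 m3.npz
collar y 52.0 [(0, 11), (70, 81), (87, 161)] m4.npz
time: 15.02
tool_pos: [0.4669, -0.1551, 0.038]
ee_rot: [3.141, 0.003, 0.111]
wrist_force: [-3.0, -1.5, -2.6]
width: 0.0464
finger_force: 7.5
collar y 20.1 [(61, 72), (77, 160)] (0.0467, 7.6, [-2.6, -2.2, -3.2], 15.0667)
width: 0.0896
finger_force: 0.0
collar y 20.1 [(62, 73), (78, 160)] (0.0919, 0.0, [-0.6, -0.3, -0.7], 15.7)
```

```bash
for i in 7 8; do python3 nudge.py ".042 0 0 0 0;.042 0 0 0 0;.042 0 0 0 0;.042 0 0 0 0;.042 0 0 0 0;.042 0 0 0 0;.042 0 0 0 0;.042 0 0 0 0" >/dev/null; python3 meas.py +m$i.npz; 
python3 nudge.py ".094 0 0 0 0;.094 0 0 0 0;.094 0 0 0 0;.094 0 0 0 0;.094 0 0 0 0;.094 0 0 0 0;.094 0 0 0 0" >/dev/null; python3 meas.py +r$i.npz;done
```

```text
collar y 27.0 [(45, 56), (62, 158)] (0.043, 12.2, [-0.7, -7.1, -6.0], 16.4167)
collar y 27.9 [(47, 58), (64, 161)] (0.0905, 0.0, [0.4, 0.2, -0.3], 17.05)
collar y 33.5 [(33, 43), (50, 158)] (0.043, 12.0, [-2.4, -7.1, -5.9], 17.7667)
collar y 34.0 [(35, 46), (51, 161)] (0.09, 0.0, [-0.0, -0.6, -0.0], 18.4)
```

```bash
python3 nudge.py ".094 0 0 -.03 0;.094 0 0 -.04 0;.094 0 0 -.04 0;.094 0 0 -.04 0;.094 0 0 -.008 0;.094 0 0 0 0;.094 0 0 0 0" |head -2
cat > up.py <<'E'
from h import *
import cv2
w=robot.snapshot("wrist");np.savez("u1.npz",**w);a=dict(np.load("w5.npz"))
for n,s in(("w5",a),("now",w)):
    g=cv2.cvtColor(s["color"],cv2.COLOR_BGR2GRAY)
    print(n,"r66-84",g[66:84].mean(0)[0:136:2].astype(int).tolist(),"\n spring r86-93",g[86:93].mean(0)[90:200].astype(int).tolist(),"\n flange r125-132",g[125:133].mean(0)[0:60:2].astype(int).tolist())
    print([plane(s,0,90,z).round(3).tolist() for z in(.053,.113)])
E
python3 up.py
```

```text
time: 18.98
tool_pos: [0.468, -0.155, 0.1968]
w5 r66-84 [77, 77, 77, 77, 77, 78, 78, 78, 77, 79, 78, 78, 78, 77, 77, 76, 76, 77, 78, 85, 105, 134, 189, 213, 213, 214, 214, 214, 214, 214, 214, 214, 215, 215, 215, 215, 214, 214, 212, 195, 128, 83, 78, 77, 77, 77, 77, 77, 77, 77, 77, 77, 77, 77, 78, 77, 78, 76, 76, 76, 75, 66, 58, 93, 165, 156, 85, 82] 
 spring r86-93 [78, 77, 77, 77, 78, 77, 78, 76, 77, 76, 76, 78, 77, 77, 76, 78, 77, 77, 76, 77, 78, 77, 78, 77, 76, 76, 75, 75, 78, 75, 75, 73, 61, 49, 49, 57, 101, 172, 211, 212, 189, 113, 71, 73, 117, 177, 203, 212, 213, 213, 213, 214, 213, 213, 213, 213, 213, 213, 213, 207, 177, 97, 68, 72, 86, 90, 104, 159, 170, 117, 93, 94, 140, 159, 117, 100, 117, 172, 173, 118, 97, 95, 144, 167, 123, 105, 138, 206, 214, 214, 214, 212, 185, 138, 195, 216, 216, 216, 216, 209, 186, 175, 160, 158, 158, 158, 158, 157, 158, 158] 
 flange r125-132 [214, 213, 214, 214, 214, 213, 214, 183, 83, 77, 77, 77, 77, 78, 91, 128, 211, 214, 215, 215, 215, 215, 215, 215, 215, 201, 107, 76, 77, 78]
[[0.534, 0.118, 0.053], [0.535, 0.069, 0.113]]
now r66-84 [76, 76, 77
[... 345 characters left out ...]
9, 174, 202, 199, 166, 92, 66, 68, 96, 149, 186, 203, 208, 208, 209, 209, 208, 207, 208, 207, 206, 206, 206, 205, 191, 140, 77, 63, 68, 86, 84, 97, 112, 108, 89, 77, 85, 126, 148, 102, 89, 100, 122, 133, 97, 83, 100, 147, 155, 103, 93, 136, 201, 208, 209, 207, 194, 148, 146, 207, 213, 214, 214, 214, 214, 213, 213, 214, 213, 213, 213, 214, 213, 214, 213, 213, 214, 214, 213, 214, 213, 213, 213, 214, 213, 213, 213, 213, 213, 213, 213, 211, 202, 191, 158, 153, 153, 154, 153, 153, 153, 152, 153] 
 flange r125-132 [211, 211, 212, 211, 211, 211, 193, 86, 75, 105, 205, 212, 211, 211, 212, 212, 212, 212, 212, 200, 115, 75, 76, 77, 76, 77, 76, 77, 76, 76]
[[0.536, 0.116, 0.053], [0.536, 0.067, 0.113]]
```

```bash
python3 nudge.py ".094 0 0 .04 0;.094 0 0 .04 0;.094 0 0 .04 0;.094 0 0 .03 0;.094 0 0 .008 0;.094 0 0 0 0;.094 0 0 0 0" |head -2
i=9;python3 nudge.py ".046 0 0 0 0;.046 0 0 0 0;.046 0 0 0 0;.046 0 0 0 0;.046 0 0 0 0;.046 0 0 0 0;.046 0 0 0 0;.044 0 0 0 0" >/dev/null; python3 meas.py +m$i.npz; python3 nudge.py ".042 0 0 0 0;.042 0 0 0 0;.042 0 0 0 0"|tail -2;python3 meas.py +m10.npz
python3 nudge.py ".094 0 0 0 0;.094 0 0 0 0;.094 0 0 0 0;.094 0 0 0 0;.094 0 0 0 0;.094 0 0 0 0;.094 0 0 0 0" >/dev/null; python3 meas.py +r$i.npz
```

```text
time: 19.62
tool_pos: [0.4679, -0.1546, 0.0386]
collar y 38.8 [(25, 36), (42, 160)] (0.045, 11.6, [-1.2, -1.9, 0.6], 20.3333)
width: 0.042
finger_force: 14.1
collar y 40.0 [(19, 30), (36, 157)] (0.0426, 14.0, [-0.7, -5.4, -0.5], 20.6333)
collar y 38.6 [(26, 37), (43, 161)] (0.0894, 0.0, [0.1, -0.5, -0.2], 21.2667)
```

```bash
python3 nudge.py ".05 0 0 0 0;.05 0 0 0 0;.05 0 0 0 0;.05 0 0 0 0;.05 0 0 0 0;.05 0 0 0 0;.05 0 0 0 0;.048 0 0 0 0;.048 0 0 0 0" >/dev/null; python3 meas.py +f1.npz; python3 nudge.py ".046 0 0 0 0;.046 0 0 0 0;.046 0 0 0 0">/dev/null;python3 meas.py +f2.npz
python3 nudge.py ".044 0 0 0 0;.044 0 0 0 0;.044 0 0 0 0">/dev/null;python3 meas.py +f3.npz
```

```text
collar y 43.2 [(19, 28), (35, 162)] (0.0484, 13.5, [-3.9, 2.1, -2.1], 22.0667)
collar y 43.5 [(15, 25), (32, 160)] (0.0463, 16.5, [-4.5, -1.7, -6.1], 22.3667)
collar y 43.9 [(12, 22), (29, 158)] (0.0444, 18.9, [-3.7, -4.0, -7.5], 22.6667)
```

```bash
python3 nudge.py ".0435 0 0 0 0;.0435 0 0 0 0;.0435 0 0 0 0;.0435 0 0 0 0">/dev/null;python3 meas.py +f4.npz
python3 - <<'E'
from h import *
import cv2
t=robot.snapshot("scene");np.savez("s7.npz",**t);a=dict(np.load("s6.npz"))
th=.111;R=np.array([[np.cos(th),-np.sin(th)],[np.sin(th),np.cos(th)]]);O=np.array([.5525,-.0736])+R@[.0027,.0027]
for n,s in(("s6",a),("s7",t)):
    g=cv2.cvtColor(s["color"],cv2.COLOR_BGR2GRAY).astype(np.float32)
    for x in(-.038,-.03,.03,.038):
        P=[proj(s,[*(O+R@[x,y]),.113]) for y in np.arange(.08,.184,.003)]
        print(n,x,[int(cv2.getRectSubPix(g,(1,1),tuple(map(float,p)))[0,0]) for p in P])
E
```

```text
collar y 44.1 [(11, 21), (29, 157)] (0.0441, 19.8, [-5.0, -5.0, -7.6], 23.05)
s6 -0.038 [160, 159, 160, 152, 139, 133, 121, 119, 141, 171, 191, 201, 201, 193, 175, 145, 123, 123, 142, 177, 195, 202, 203, 198, 191, 183, 178, 188, 197, 201, 202, 202, 198, 189, 172]
s6 -0.03 [171, 183, 187, 188, 186, 187, 186, 184, 187, 188, 198, 203, 201, 195, 176, 147, 121, 124, 145, 176, 195, 201, 202, 201, 192, 183, 182, 190, 199, 202, 201, 202, 200, 188, 171]
s6 0.03 [190, 186, 188, 190, 191, 190, 191, 190, 191, 194, 199, 202, 201, 195, 175, 149, 124, 124, 146, 175, 194, 200, 201, 199, 189, 180, 178, 190, 198, 201, 202, 200, 196, 188, 171]
s6 0.038 [199, 197, 195, 195, 196, 196, 196, 196, 198, 197, 198, 201, 200, 192, 176, 147, 132, 134, 157, 180, 196, 202, 202, 198, 190, 181, 181, 188, 197, 200, 200, 201, 197, 186, 173]
s7 -0.038 [161, 160, 161, 162, 161, 160, 154, 152, 150, 144, 138, 135, 139, 163, 184, 200, 201, 202, 203, 202, 202, 203, 202, 200, 192, 183, 180, 190, 198, 201, 200, 201, 199, 188, 172]
s7 -0.03 [142, 140, 142, 150, 165, 181, 186, 186, 187, 187, 185, 187, 188, 195, 200, 201, 202, 200, 199, 201, 201, 202, 202, 201, 190, 181, 179, 188, 196, 200, 201, 201, 198, 186, 168]
s7 0.03 [193, 188, 190, 192, 190, 190, 191, 190, 190, 190, 190, 189, 188, 187, 197, 201, 201, 202, 200, 201, 199, 200, 201, 198, 188, 180, 179, 187, 198, 202, 201, 203, 199, 188, 172]
s7 0.038 [197, 196, 197, 197, 195, 192, 194, 194, 194, 195, 195, 195, 194, 195, 199, 201, 202, 201, 201, 201, 200, 200, 203, 200, 193, 182, 180, 186, 196, 201, 201, 200, 196, 186, 172]
```

```bash
python3 -c "
from bench import robot
o=robot.get_obs();print(o['finger_force'],o['width'],o['time'])
print(robot.close_job())"
```

```text
19.83985937666148 0.044103333778772076 23.1
the job is handed in; nothing more can be done
None
```

I closed the mould and handed the job in at about 23 s. The last camera check shows no gap at the seam on either side. The trigger is still held squeezed (about 20 N at the fingers), and I estimate about 20 N at the pad with its spring about 5 mm compressed. I didn't measure the pots and jar again at the end, and no verdict came back.

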